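# Find the nut that fits and clamp the casting mould

### The arm

A 6-joint arm with a two-finger parallel gripper is mounted at the origin on the work surface. World frame = base frame: x ahead of the robot, y to its left, z up, the work surface at z = 0. Lengths are in m, angles in rad, forces in N, time in s.
With the tool pointing down it reaches from about 0.225 to 0.875 m from the base axis. Payload 3.4 kg.
Tool frame: the origin (TCP) lies on the centre line of the jaws, within the pads' length; the fingertips stand 11 mm ahead of it and the grasp point (between the pads) lies 8 mm behind it; z points along the fingers, y is the line along which they close (so a half turn about z gives the same grasp; the last joint's range is limited). The gripper opens to 85 mm and grips with 20 to 120 N. Pads are 22 mm wide; open, the fingers measure 114 mm over their backs; the gripper's body (76 mm by 85 mm) begins 54 mm behind the grasp point. The pads swing forward as they close: fully open they stand 13 mm farther back than shut.
Start: joints at [-1.281, 0.276, 1.505, -0, 1.361, -0.121], TCP at [0.23, -0.527, 0.218] pointing down, gripper open.
Joint ranges: [-2.89, 2.89], [-0.75, 2.08], [0.22, 2.7], [-1.18, 4.32], [0.11, 2.71], [-2.7, 2.7]. Speed limits (rad/s): [2.57, 2.57, 3.14, 3.14, 3.14, 3.14].

### API

Orientations are given as a unit quaternion [w, x, y, z].
In Python, from rig import manip, eyes, job gives the robot as it stands.
- The arm moves only by the tool drive_tool, never from a script. Its argument "rows" is a list of rows, each a list of 3 entries, a list of its own where there are three numbers: the turn, a rotation vector about the world's x, y, z in rad, then the shift along the world's x, y, z in cm, then the finger opening in cm, from 0 to 8.54. A call has 1 to 8 rows; each row shifts and turns the commanded pose from where the row before left it; what a row does not reach is not made up. A row lasts 1/8 s, in which the tool goes at most 62.5 mm and 10.7 degrees, less where a joint would pass 70% of its speed; a pose out of reach is approached as far as the arm can. A call is refused whole if a number of a shift passes 6.25 or a number of a turn 0.188, either way. A call with a gripper value outside its range is refused whole. The fingers move at their own pace and stop on an object; "force" is the grip in N (left out, the last holds). Time passes only in rows, so rows that do not move let the fingers close. It gives the time, the measured TCP pose, the force, the opening and the grip force at its end, in the units of the state.
- manip.get_state(): the state, without advancing time (a new reading comes with each control period).
- eyes.get_image(name): name is "scene" or "top" or "wrist"; returns the picture (384x512x3 uint8, red, green, blue); there is no depth.
- eyes.get_calibration(name): a dict with "camera_matrix" (3x3 intrinsics, pixels), "view" (4x4, takes a point from world to camera coordinates). Camera axes: x right, y up, looking along -z (the intrinsics and any distortion apply to the point x, -y, -z); pixel columns grow to the right and rows downward; lengths in m; the calibration is good to about 2 mm. A picture is of the moment at which its call begins: read the wrist's pose just before it. get_calibration takes no time and is no camera call; for the wrist camera it gives the pose at the moment of the call.
- job.sign_off(): hands the job in; it is judged then, once.
The state is a dict: "clock": time; "qpos": joint angles; "qd": joint speeds; "effort": joint torques, N m; "position": TCP position; "ee_rot": TCP orientation; "contact_force": force on the tool from outside, world axes, zero at the start; "moment": the same for the moment, N m; "width": finger opening in m; "gripper_force": force on a finger pad.
Only numpy, scipy, OpenCV 4.12 (cv2) and the standard library are available. Lean on these libraries where they do the work, as an engineer would, in place of code of your own. Each camera call takes 0.05 s, during which the arm holds its last target. There are 200 camera calls.

### The job

Clamp the two-part plaster mould on the sloping stand: try the two big butterfly nuts on the threaded stud to find the one that screws on, and screw it down clockwise until it presses the pressure bar down firmly (by about 4 mm), then let go. Leave the other nuts standing upright on the nut board or the bench, and take care not to tip the jug, plug or tin, shift the clay bowl or hit the stand and mould hard.

Things in the scene. Friction and masses are not known exactly. Their poses are not given: they have to be found in the camera images.
- nut_a_mid (a point): butterfly cap nut, cast aluminium, 90 mm tall, 0.2 kg: round hub 46 mm wide, 54 mm tall, open below, and on its closed top one upright fin 12 mm thick, 80 long, 36 tall. Stands fin up. This point: on its axis, 45 mm above the hub's rim, 9 mm below the fin's foot; z up, x along the fin. Thread lugs 8 mm above the rim, one in line with the fin. The two big nuts look alike; only one has the stud's thread
- nut_b_mid (a point): butterfly cap nut, cast aluminium, 90 mm tall, 0.2 kg: round hub 46 mm wide, 54 mm tall, open below, and on its closed top one upright fin 12 mm thick, 80 long, 36 tall. Stands fin up. This point: on its axis, 45 mm above the hub's rim, 9 mm below the fin's foot; z up, x along the fin. Thread lugs 8 mm above the rim, one in line with the fin. The two big nuts look alike; only one has the stud's thread
- nut_small_mid (a point): a smaller nut of the same pattern, 66 mm tall, hub 32 mm wide with an 18 mm mouth: plainly too small for the stud. This point: on its axis, half-way up (33 mm)
- stud_tip (a point): tip of the tapered nose of the fixed steel stud that the nut screws onto; core 19 mm wide. It leans 30 degrees from upright towards the stand's low edge. z points out along the stud, y is level and points to the bar's hinge, x up the slope. A nut slips on straight until its lugs rest on the thread. The right nut plays about 3 mm along the stud, and once screwed on stays put when let go
- stud_thread (a point): start of the stud's thread, on the axis 21 mm below the nose, axes as stud_tip. Right-hand, two starts, 28 mm over the crests, 24 mm of travel a turn (clockwise seen from the nose draws down 3.8 mm a radian). Mouths at its +x and -x: with the fin 0.95 rad (0.8 to 1.2) anticlockwise of the x axis the right nut drops till its point is 12 mm above the nose and bites when turned 0.5 rad clockwise
- stud_foot (a point): foot of the stud on the deck, 148 mm below the nose, axes as stud_tip. Turned clockwise from that 0.95 rad, the right nut presses the bar down 2 mm after about 2.4 rad and 4 mm after 3 rad. Set on at other angles it rides round on top of the thread to the next mouth. A nut with another thread stops 5 to 8 mm higher and jams when turned and cannot press the bar
- bar (a joint): pressure bar of dark steel, 44 mm wide, 12 mm thick, across the mould on a rubber pad; hinged at the end away from the stud, forked at the stud. Value in rad: 0 as it lies free, growing as the nut presses the fork down on the springy pad, 4 mm for each 0.016 rad (3 N for each mm, stop at 11 mm); it springs back if not held
- bar_fork (a point): centre of the bar's fork at the bar's upper face, on the stud's axis, 39 mm below the nose of the stud; the fork straddles the stud and the nut's rim bears on it
- stand: steel stand with a slatted deck sloping 30 degrees, 0.34 m wide and 0.25 m deep, low edge towards its own -x; origin on the bench under its centre. It carries the mould (170 mm wide, 150 mm along the slope, 90 mm thick) and is fixed
- nut_board: flat plywood board 260 x 320 mm and 12 mm thick on which the nuts stand; fixed; origin at the centre of its underside
- plug: plaster pour-hole plug, a cone 48 mm wide and 45 mm tall, standing on the nut board; not to be knocked over
- tin: small steel tin 52 mm wide and 50 mm tall standing on the nut board; not to be knocked over
- greenware: unfired grey clay bowl, 120 mm wide and 55 mm tall, standing on the bench; fragile, not to be moved
- jug: white plastic jug 90 mm wide, 110 mm tall, on the bench; not to be knocked over
Mind the look-alikes: they are no part of the job. What is shaped like the part that bears nut_b_mid but pink is not meant.

How it is judged:
By the outcome, as a careful person would: the job done as asked, in the order asked, and still so for the second after the job is handed in, with the robot touching nothing.
It also fails if it takes over 72 s, if anything falls off the work surface, if the arm or the gripper's body presses on something with over 40 N, if the wrist force passes 120 N, or if a joint passes its speed limit or range.

## Working session

There is one attempt and no reset: what is moved stays moved. The work goes in short steps, Python scripts to look and compute and a tool call to move; the robot and the scene stay as the last step left them, time stands still between calls to the robot, and variables do not carry over. Pictures are saved under pics/ and viewed, at most 10 in all, crops included, and the job is handed in when it is done.

Besides the shell and the picture viewer there is one more tool, called after "Emit:" as name(argument=value, ...) on one line, values as JSON. drive_tool: Moves the arm, as the interface text tells. Its arguments: {"type":"object","properties":{"rows":{"type":"array"},"force":{"type":"number"}},"required":["rows"]}

```bash
ls; mkdir -p pics; python3 - <<'E'
from rig import manip, eyes
import cv2,numpy as np
np.set_printoptions(precision=4,suppress=True)
for n in("scene","top"):
    im=eyes.get_image(n);cv2.imwrite(f"pics/{n}0.png",cv2.resize(im[:,:,::-1],(800,600),interpolation=cv2.INTER_CUBIC))
    cv2.imwrite(f"raw_{n}.png",im[:,:,::-1])
    c=eyes.get_calibration(n);print(n,c)
print(manip.get_state())
E
```

```text
pics
scene {'camera_matrix': array([[368.832 ,   0.    , 258.4669],
       [  0.    , 368.832 , 192.0687],
       [  0.    ,   0.    ,   1.    ]]), 'view': array([[ 0.1821,  0.983 ,  0.0224, -0.0054],
       [-0.5259,  0.0781,  0.847 ,  0.1439],
       [ 0.8308, -0.166 ,  0.5312, -1.5443],
       [ 0.    ,  0.    ,  0.    ,  1.    ]])}
top {'camera_matrix': array([[450.4003,   0.    , 261.005 ],
       [  0.    , 450.4003, 186.6039],
       [  0.    ,   0.    ,   1.    ]]), 'view': array([[ 0.0137, -0.9997, -0.0186, -0.0858],
       [ 0.9805,  0.0098,  0.1963, -0.5441],
       [-0.1961, -0.021 ,  0.9804, -1.6627],
       [ 0.    ,  0.    ,  0.    ,  1.    ]])}
{'clock': 0.1, 'qpos': array([-1.281 ,  0.2766,  1.506 , -0.    ,  1.3607, -0.121 ]), 'qd': array([-0.0026, -0.0014, -0.0042, -0.0001, -0.0016, -0.002 ]), 'effort': array([  0.0011, -41.7702, -24.6406,  -0.0001,   0.0058,  -0.    ]), 'position': array([ 0.2295, -0.5267,  0.217 ]), 'ee_rot': array([-0.0008,  0.979 ,  0.204 , -0.0001]), 'contact_force': array([0.0915, 0.2264, 0.1658]), 'moment': array([-0.0069, -0.0457, -0.0448]), 'gripper_force': 0.0, 'width': 0.08547871550324537}
```

View pics/scene0.png

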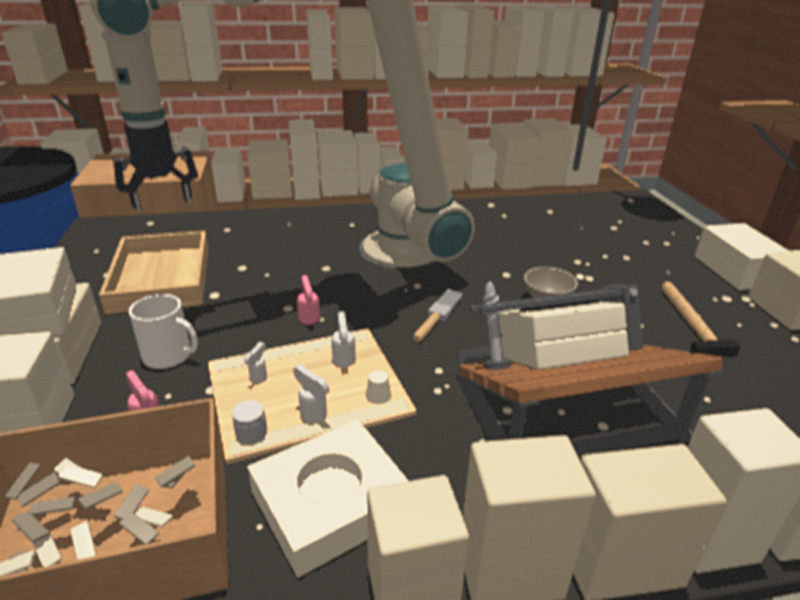

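View pics/top0.png

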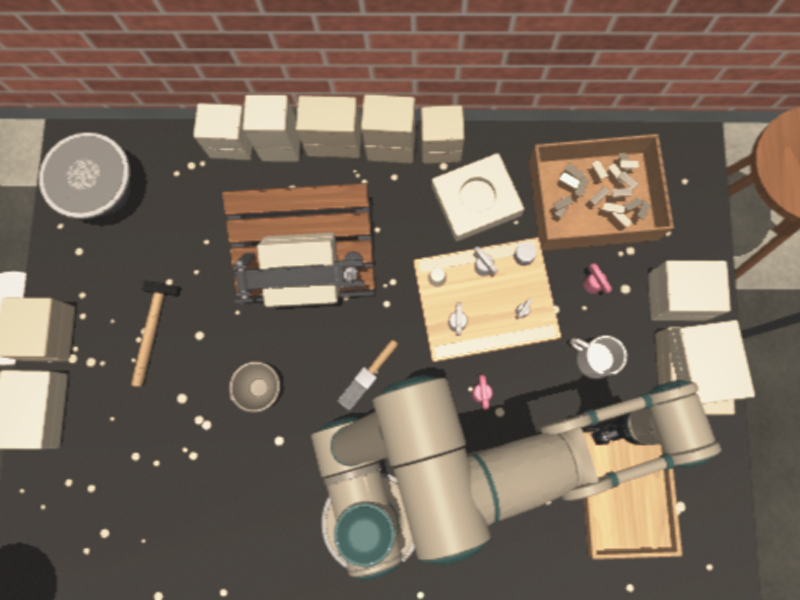

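Scene view (800x600 pixels): the big grey nuts are at (343,340) and (312,395), the small nut at (257,362), the tin at (250,422) and the plug at (377,385). Pink look-alikes are at (308,300) and (140,390). The stud tip is near (490,287).

Top view: the big nuts are at (458,318) and (485,262), the small nut at (523,308) and the stud at about (350,270). Pink look-alikes are at (483,392) and (598,278).

I want the two grey big nuts. Next I triangulate roughly.

```bash
cat > h.py <<'E'
from rig import manip, eyes
import cv2,numpy as np
from scipy.spatial.transform import Rotation as R
np.set_printoptions(precision=4,suppress=True)
def ray(n,u,v,c=None):
    c=c or eyes.get_calibration(n);K=c["camera_matrix"];V=c["view"]
    d=np.linalg.inv(K)@[u,v,1];d=V[:3,:3].T@(d*[1,-1,-1]);o=-V[:3,:3].T@V[:3,3]
    return o,d/np.linalg.norm(d)
def plane(n,u,v,z,c=None):
    o,d=ray(n,u,v,c);return o+d*(z-o[2])/d[2]
def proj(n,p,c=None):
    c=c or eyes.get_calibration(n);q=c["view"][:3,:3]@p+c["view"][:3,3];q=c["camera_matrix"]@(q*[1,-1,-1]);return q[:2]/q[2]
def tri(rs):
    A=0;b=0
    for o,d in rs:
        P=np.eye(3)-np.outer(d,d);A=A+P;b=b+P@o
    x=np.linalg.solve(A,b);return x,[np.linalg.norm(np.cross(x-o,d)) for o,d in rs]
E
python3 - <<'E'
from h import *
s=.64
for nm,a,b in [("nutR",(344,322),(459,311)),("nutF",(311,380),(483,256)),("small",(257,350),(523,305)),("plug",(377,373),(437,270)),("tin",(249,408),(527,250)),
 ("stud",(490,287),(351,268)),("hingepost",(633,292),(243,268)),("mug",(160,303),(603,358)),("deckNearR",(460,370),(373,292))]:
    x,e=tri([ray("scene",a[0]*s,a[1]*s),ray("top",b[0]*s,b[1]*s)]);print(nm,x,np.array(e))
s_=manip.get_state();print(R.from_quat(s_['ee_rot'][[1,2,3,0]]).as_matrix())
q=s_['qpos'];print((R.from_euler('z',q[0])*R.from_euler('y',q[1]+q[2])*R.from_euler('z',q[3])*R.from_euler('y',q[4])*R.from_euler('z',q[5])).as_matrix())
c=eyes.get_calibration("wrist");print(c, -c['view'][:3,:3].T@c['view'][:3,3])
for n,b in(("scene",(460,250,120,120)),("top",(210,170,180,150))):
    im=cv2.imread(f"raw_{n}.png");x,y,w,hh=[int(t*s) for t in b]
    cv2.imwrite(f"c_{n}.png",im[y:y+hh,x:x+w])
a=cv2.resize(cv2.imread("c_scene.png"),(380,380),interpolation=2);b=cv2.resize(cv2.imread("c_top.png"),(415,345),interpolation=2)
o=np.zeros((380,800,3),np.uint8);o[:380,:380]=a;o[:345,382:797]=b;cv2.imwrite("pics/stud.png",o)
E
```

```text
nutR [ 0.4895 -0.1998  0.1054] [0.0014 0.0014]
nutF [ 0.6264 -0.2624  0.0907] [0.0028 0.0028]
small [ 0.5106 -0.3554  0.0756] [0. 0.]
plug [ 0.5963 -0.1515  0.0668] [0.0017 0.0017]
tin [ 0.6488 -0.367   0.0658] [0.0021 0.0021]
stud [0.5671 0.0445 0.2043] [0.0009 0.0009]
hingepost [0.575  0.3019 0.1753] [0.0066 0.0066]
mug [ 0.3824 -0.5321  0.1102] [0.0005 0.0005]
deckNearR [0.5507 0.0092 0.0166] [0.0009 0.0009]
[[ 0.9168  0.3993 -0.0005]
 [ 0.3993 -0.9168  0.0016]
 [ 0.0002 -0.0017 -1.    ]]
[[-0.3993  0.9168 -0.0005]
 [ 0.9168  0.3993  0.0016]
 [ 0.0017  0.0002 -1.    ]]
{'camera_matrix': array([[274.3247,   0.    , 253.9882],
       [  0.    , 274.3247, 192.4562],
       [  0.    ,   0.    ,   1.    ]]), 'view': array([[ 0.3997, -0.9167, -0.0007, -0.5747],
       [ 0.8707,  0.3798, -0.3125,  0.0412],
       [ 0.2867,  0.1243,  0.9499, -0.3797],
       [ 0.    ,  0.    ,  0.    ,  1.    ]])} [ 0.3027 -0.4953  0.3732]
```

View pics/stud.png

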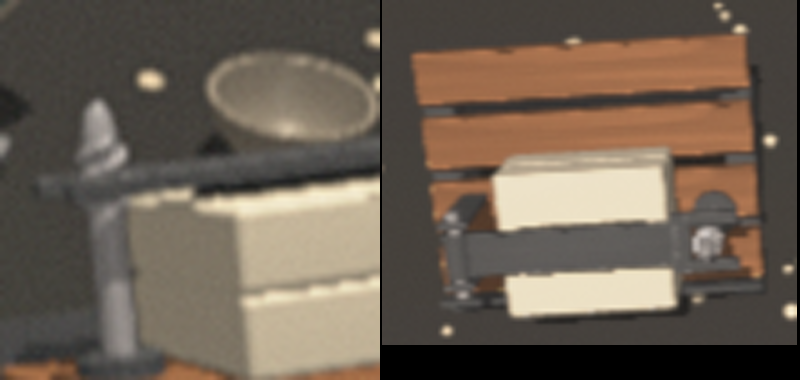

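The crop shows the stud nose at about (97,100) in its scene part and (706,246) in its top part, with the foot disc up-slope at (715,205). So the stud leans toward the robot and the hinge is on the +y side. I'll go over the board for a close look.

Emit:
drive_tool(rows=[[[0, 0, 0], [4, 3.7, 1], 8.5], [[0, 0, 0], [4, 3.7, 1], 8.5], [[0, 0, 0], [4, 3.7, 1], 8.5], [[0, 0, 0], [4, 3.7, 1], 8.5], [[0, 0, 0], [4, 3.7, 0], 8.5], [[0, 0, 0], [4, 3.7, 0], 8.5], [[0, 0, 0], [4, 3.7, 0], 8.5], [[0, 0, 0], [4, 3.7, 0], 8.5]], force=40)

```text
clock: 1.1
position: [0.5506, -0.2297, 0.2574]
ee_rot: [-0.0, 0.979, 0.204, -0.0]
contact_force: [0.2, -0.6, 0.9]
width: 0.0851
gripper_force: 0.0
```

```bash
python3 - <<'E'
from h import *
import pickle
c=eyes.get_calibration("wrist");im=eyes.get_image("wrist")
cv2.imwrite("raw_w1.png",im[:,:,::-1]);pickle.dump(c,open("w1.pkl","wb"))
cv2.imwrite("pics/w1.png",cv2.resize(im[:,:,::-1],(800,600),interpolation=2))
s=manip.get_state();print(s)
top=lambda u,v:(134+(u-382)*115/415,108+v*96/345)
P=[plane("top",*top(*p),z) for p,z in [((413,52),.2),((745,37),.2),((420,105),.17),((752,92),.17)]]
d1=P[0]-P[1];d2=P[2]-P[3];print("slat dirs",d1,d2,np.arctan2(-d1[0],d1[1]),np.arctan2(-d2[0],d2[1]))
print(tri([ray("scene",313.4,180),ray("top",*top(706,247))]))
print(tri([ray("scene",318,233),ray("top",*top(715,205))]))
E
```

```text
{'clock': 1.15, 'qpos': array([-0.5045,  0.2932,  1.3835,  0.0079,  1.4633,  0.6502]), 'qd': array([-0.062 , -0.0204,  0.0449, -0.0483,  0.0071, -0.1322]), 'effort': array([ -5.4453, -46.1136, -23.5854,  -2.0658,   0.8118,   0.244 ]), 'position': array([ 0.5558, -0.2242,  0.2571]), 'ee_rot': array([-0.0024,  0.9785,  0.2062,  0.0031]), 'contact_force': array([3.8075, 2.101 , 0.7549]), 'moment': array([ 0.0577, -0.1139,  0.0338]), 'gripper_force': 0.0, 'width': 0.08506301005831761}
slat dirs [-0.0181  0.331   0.    ] [-0.0163  0.3352  0.    ] 0.05457845430455923 0.048636587704713054
(array([0.5488, 0.0483, 0.2045]), [np.float64(0.0005510797692036124), np.float64(0.0005510797692035974)])
(array([0.6214, 0.0523, 0.0809]), [np.float64(0.0005295656406929221), np.float64(0.0005295656406928181)])
```

View pics/w1.png

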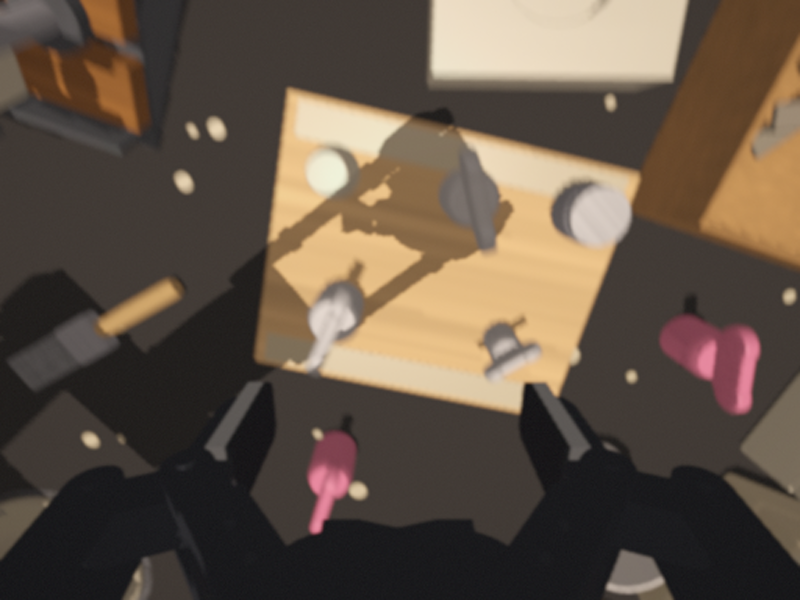

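The wrist view shows both big grey nuts: near at about (335,315) and far at about (470,195). The small nut is at (510,350), the plug at (330,170), the tin at (592,212), and the pink look-alikes at (330,470) and (715,360). Now one close crop of the two grey candidates to read the fins.

```bash
python3 - <<'E'
import cv2,numpy as np
im=cv2.imread("raw_w1.png")
a=im[165:245,180:250];b=im[85:165,270:340]
o=np.hstack([cv2.resize(t,(350,400),interpolation=2) for t in(a,b)]);o=cv2.convertScaleAbs(o,alpha=1.3,beta=15)
cv2.imwrite("pics/nuts.png",o)
E
```

```text
(no output)
```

View pics/nuts.png

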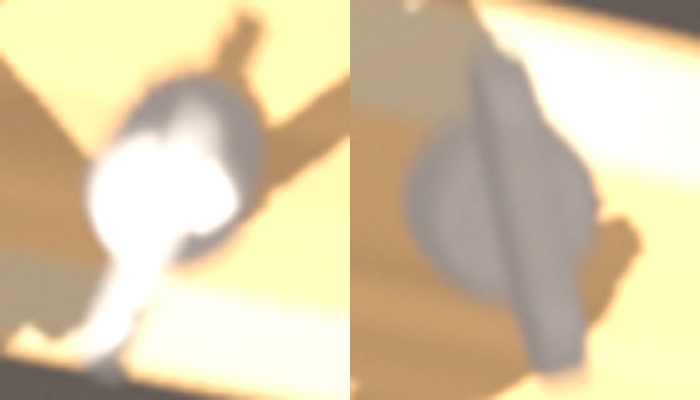

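The crop confirms two grey butterfly nuts with 46 mm hubs. The near fin runs from (195,110) to (100,355), and the far fin from (515,65) to (558,365).

```bash
python3 - <<'E'
from h import *
import pickle
c=pickle.load(open("w1.pkl","rb"))
for nm,a,b in(("near",(219,187),(200,236)),("far",(302.5,98),(311.6,158))):
    p,q=[plane(0,*t,.10,c) for t in(a,b)];print(nm,p,q,"mid",(p+q)/2,"len",np.linalg.norm(p-q),"fin ang",np.arctan2((p-q)[1],(p-q)[0]))
# hub/fins through scene: fin-top centre rays against wrist mid
for nm,a,w in(("near",(344,322),(209.5,211.5)),("far",(311,380),(307,128))):
    print(nm,tri([ray("scene",a[0]*.64,a[1]*.64),ray(0,*w,c)]))
s=manip.get_state();t=R.from_quat(s['ee_rot'][[1,2,3,0]]).as_matrix();print("tool y ang",np.arctan2(t[1,1],t[0,1]),s['position'])
E
```

```text
near [ 0.5187 -0.1985  0.1   ] [ 0.4484 -0.2001  0.1   ] mid [ 0.4835 -0.1993  0.1   ] len 0.07034830808785822 fin ang 0.02160875624745072
far [ 0.6486 -0.2447  0.1   ] [ 0.5942 -0.2839  0.1   ] mid [ 0.6214 -0.2643  0.1   ] len 0.06707589851947468 fin ang 0.6237759059092658
near (array([ 0.486 , -0.1987,  0.103 ]), [np.float64(0.0005857437306498227), np.float64(0.0005857437306498631)])
far (array([ 0.6223, -0.2657,  0.0878]), [np.float64(0.0004499328181241159), np.float64(0.0004499328181240417)])
tool y ang -1.155481846815157 [ 0.5558 -0.2242  0.2571]
```

Emit:
drive_tool(rows=[[[0, 0, 0.185], [-1, 0.4, -0.5], 8.5], [[0, 0, 0.185], [-1, 0.4, -0.5], 8.5], [[0, 0, 0.185], [-1, 0.4, -0.5], 8.5], [[0, 0, 0.185], [-1, 0.4, -0.5], 8.5], [[0, 0, 0.185], [-1, 0.4, -0.5], 8.5], [[0, 0, 0.185], [-1, 0.4, -0.5], 8.5], [[0, 0, 0.185], [-0.9, 0.1, 0], 8.5], [[0, 0, 0.185], [0, 0, 0], 8.5]])

```text
clock: 2.15
position: [0.4795, -0.206, 0.2274]
ee_rot: [-0.001, 0.583, 0.812, -0.0]
contact_force: [-0.6, 0.4, 0.1]
width: 0.0847
gripper_force: 0.0
```

Emit:
drive_tool(rows=[[[0, 0, 0.185], [0, 0, 0], 8.5], [[0, 0, 0.185], [0, 0, 0], 8.5], [[0, 0, 0.185], [0, 0, 0], 8.5], [[0, 0, 0.185], [0, 0, 0], 8.5], [[0, 0, 0.185], [0, 0, 0], 8.5], [[0, 0, 0.185], [0, 0, 0], 8.5], [[0, 0, 0.16], [0, 0, 0], 8.5], [[0, 0, 0], [0, 0, 0], 8.5]])

```text
clock: 3.15
position: [0.4802, -0.2062, 0.2275]
ee_rot: [-0.0, -0.009, 1.0, 0.0]
contact_force: [-0.5, 0.2, -0.2]
width: 0.0852
gripper_force: 0.0
```

```bash
python3 - <<'E'
from h import *
import pickle
c=eyes.get_calibration("wrist");im=eyes.get_image("wrist")
cv2.imwrite("raw_w2.png",im[:,:,::-1]);pickle.dump(c,open("w2.pkl","wb"))
s=manip.get_state();t=R.from_quat(s['ee_rot'][[1,2,3,0]]).as_matrix();print("tool x ang",np.arctan2(t[1,0],t[0,0]),s['position'],s['qpos'])
u,v=proj(0,np.array([.485,-.199,.1]),c);print(u,v)
x0=int(np.clip(u-80,0,352));y0=int(np.clip(v-60,0,264));print(x0,y0)
cv2.imwrite("pics/w2.png",cv2.resize(im[y0:y0+120,x0:x0+160,::-1],(800,600),interpolation=2))
E
```

```text
tool x ang -3.125185890749613 [ 0.4803 -0.2062  0.2275] [-0.5387  0.1918  1.5954  0.0001  1.3551 -2.1259]
261.0644221357759 185.62657798161308
181 125
```

View pics/w2.png

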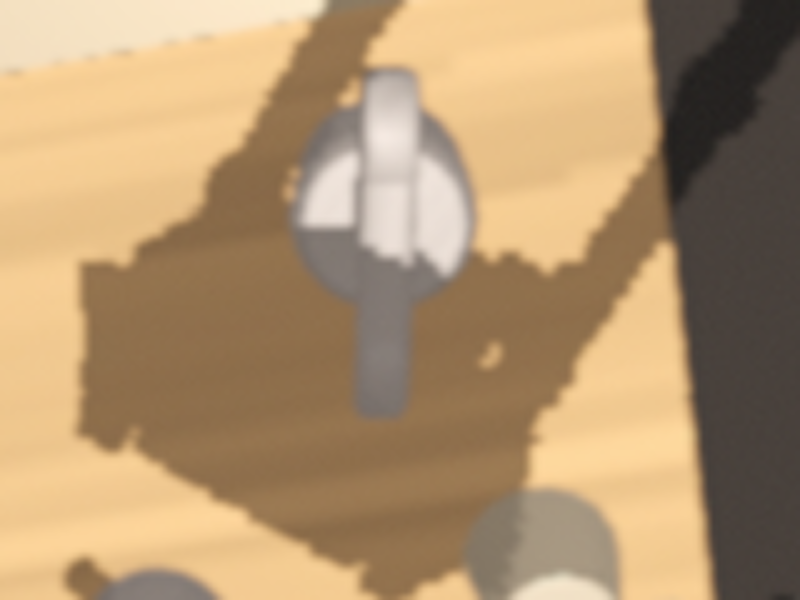

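The crop shows the near nut's fin clearly, running from (390,68) to (383,415). The hub is centred near (386,205) and spans columns 297–475.

```bash
python3 - <<'E'
from h import *
import pickle
c=pickle.load(open("w2.pkl","rb"))
f=lambda u,v,z:plane(0,181+u/5,125+v/5,z,c)
for z in(.1,.085):
    p,q=f(390,68,z),f(383,415,z);print(z,p,q,(p+q)/2,np.linalg.norm(p-q),np.arctan2(*(q-p)[1::-1]),np.arctan2(*(p-q)[1::-1]))
a,b=f(297,220,.062),f(475,220,.062);print("hub",a,b,(a+b)/2,np.linalg.norm(a-b)); print("hub bottom edge",f(386,303,.066))
print(-c['view'][:3,:3].T@c['view'][:3,3])
E
```

```text
0.1 [ 0.4348 -0.2024  0.1   ] [ 0.511  -0.2022  0.1   ] [ 0.4729 -0.2023  0.1   ] 0.07615264616892325 0.002920504053121129 -3.138672149536672
0.085 [ 0.4367 -0.2021  0.085 ] [ 0.5169 -0.2019  0.085 ] [ 0.4768 -0.202   0.085 ] 0.08017990210003022 0.0029205040531210566 -3.138672149536672
hub [ 0.4761 -0.2231  0.062 ] [ 0.4753 -0.1804  0.062 ] [ 0.4757 -0.2018  0.062 ] 0.04274558043095054
hub bottom edge [ 0.4953 -0.2014  0.066 ]
[ 0.3994 -0.2081  0.3836]
```

Emit:
drive_tool(rows=[[[0, 0, -0.014], [-0.6, 0.4, -3], 8.5], [[0, 0, 0], [0, 0, -4], 8.5], [[0, 0, 0], [0, 0, -4], 8.5], [[0, 0, 0], [0, 0, -2.5], 8.5], [[0, 0, 0], [0, 0, -1.3], 8.5], [[0, 0, 0], [0, 0, 0], 8.5], [[0, 0, 0], [0, 0, 0], 0], [[0, 0, 0], [0, 0, 0], 0]], force=60)

```text
clock: 4.2
position: [0.4754, -0.2027, 0.081]
ee_rot: [0.001, -0.002, 1.0, -0.001]
contact_force: [0.4, 0.4, -0.8]
width: 0.0512
gripper_force: 0.0
```

Emit:
drive_tool(rows=[[[0, 0, 0], [0, 0, 0], 0], [[0, 0, 0], [0, 0, 0], 0], [[0, 0, 0], [0, 0, 0], 0]])

```text
clock: 4.58
position: [0.4748, -0.2023, 0.0804]
ee_rot: [0.0, -0.003, 1.0, -0.0]
contact_force: [-1.0, 1.0, 4.6]
width: 0.0097
gripper_force: 59.1
```

Emit:
drive_tool(rows=[[[0, 0, 0], [0, 0, 2.5], 0], [[0, 0, 0], [0, 0, 4], 0], [[0, 0, 0.17], [0.2, 2, 4], 0], [[0, 0, 0.17], [0.2, 3, 4], 0], [[0, 0, 0.17], [0.2, 3, 4], 0], [[0, 0, 0.17], [0.2, 3, 4], 0], [[0, 0, 0.17], [0.2, 3, 3], 0], [[0.009, -0.174, 0], [0.3, 3, 0.8], 0]])

```text
clock: 5.58
position: [0.4914, -0.0315, 0.3437]
ee_rot: [0.083, -0.414, 0.906, -0.033]
contact_force: [-0.3, 0.4, -2.2]
width: 0.0093
gripper_force: 59.4
```

Emit:
drive_tool(rows=[[[0.009, -0.174, 0], [0.4, 4, 0], 0], [[0.009, -0.174, 0], [0.4, 4, 0], 0], [[0, 0, 0], [0.6, 3.9, 0], 0], [[0, 0, 0], [0, 0, 0], 0], [[0, 0, 0], [0, 0, 0], 0]])

```text
clock: 6.2
position: [0.5014, 0.0868, 0.3424]
ee_rot: [0.24, -0.401, 0.879, -0.095]
contact_force: [0.4, -0.3, -2.0]
width: 0.0096
gripper_force: 59.5
```

```bash
cat >> h.py <<'E'
import pickle
TIP0=np.array([.5488,.0483,.2045]);RS=R.from_euler('z',.052)*R.from_euler('y',-np.pi/6)
def st(tip=TIP0):
    s=manip.get_state();M=R.from_quat(s['ee_rot'][[1,2,3,0]]);rel=(RS.inv()*M*R.from_euler('x',np.pi)).as_rotvec()
    N=s['position']+.0234*M.as_matrix()[:,2]
    print("t",s['clock'],"pos",s['position'],"q",s['qpos'],"w",s['width'],"g",s['gripper_force'],"F",s['contact_force'],"Fstud",RS.inv().apply(s['contact_force']),"M",RS.inv().apply(s['moment']))
    print("rel rot in stud frame",rel,"nut pt in stud frame mm",RS.inv().apply(N-tip)*1000)
    return s
def snap(tag):
    c=eyes.get_calibration("wrist");im=eyes.get_image("wrist")[:,:,::-1];cv2.imwrite(f"raw_{tag}.png",im);pickle.dump(c,open(f"{tag}.pkl","wb"));return c,im
E
python3 - <<'E'
from h import *
st();c,im=snap("w3")
u,v=proj(0,TIP0,c);print(u,v)
cv2.imwrite("pics/w3.png",cv2.resize(im,(800,600),interpolation=2))
E
```

```text
t 6.2 pos [0.5014 0.0868 0.3424] q [ 0.0243 -0.1612  1.7982  0.0163  0.9834 -2.408 ] w 0.009551130733118177 g 59.52991512604058 F [ 0.3504 -0.2548 -2.0194] Fstud [-0.7181 -0.2726 -1.9172] M [ 0.0275  0.396  -0.0416]
rel rot in stud frame [-0.0027  0.0009 -2.3374] nut pt in stud frame mm [ 29.5952  40.8727 118.7215]
247.40576470874208 132.78321614763382
```

View pics/w3.png

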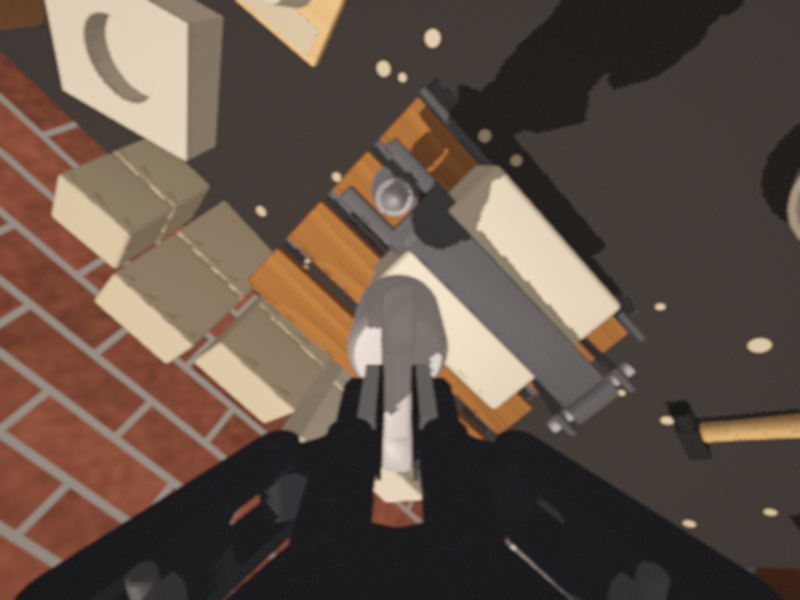

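The wrist view shows the stud's thread disc at about (395,195), the bar running down-right to its hinge at (590,400), and the held nut at (398,330). I'll crop the stud for the nose.

```bash
python3 - <<'E'
from h import *
im=cv2.imread("raw_w3.png");c=pickle.load(open("w3.pkl","rb"))
a=cv2.resize(im[95:155,222:302],(800,600),interpolation=2)
cv2.imwrite("pics/w3c.png",cv2.convertScaleAbs(a,alpha=1.3,beta=10))
for d in(0,.021,.039,.148):
    print(d,(proj(0,TIP0-d*RS.as_matrix()[:,2],c)-[222,95])*10)
cp=-c['view'][:3,:3].T@c['view'][:3,3];print(RS.inv().apply(cp-TIP0))
E
```

```text
0 [254.0576 377.8322]
0.021 [258.1305 358.5297]
0.039 [261.2301 343.8401]
0.148 [274.7811 279.6185]
[-0.0263 -0.0175  0.2987]
```

View pics/w3c.png

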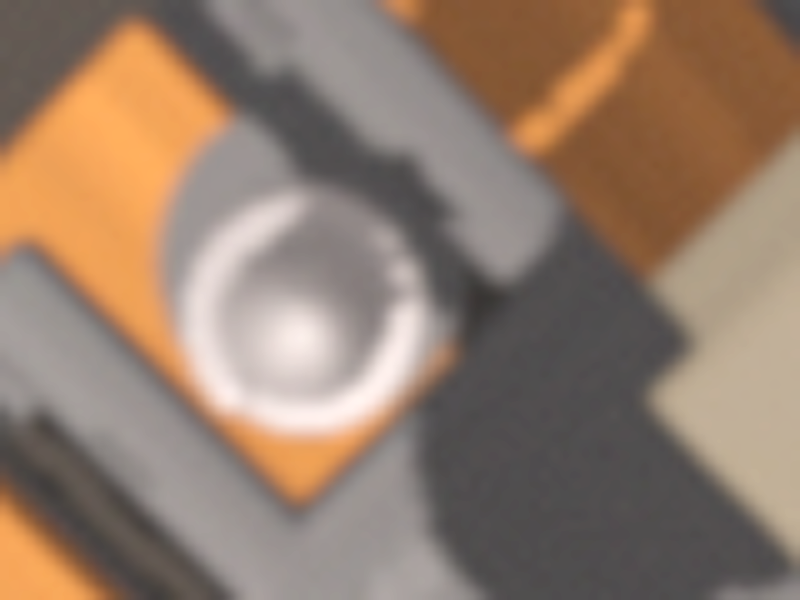

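The crop shows the thread ring centred at (305,312) and 243 px across, which matches 28 mm. The nose is at about (300,333).

```bash
python3 - <<'E'
from h import *
c=pickle.load(open("w3.pkl","rb"))
w=ray(0,222+30.05,95+33.2,c);s=ray("scene",313.4,180);t=ray("top",224,176.7)
for n,r in(("w+s",[w,s]),("w+t",[w,t]),("all",[w,s,t])):
    x,e=tri(r);print(n,x,np.array(e)*1000,RS.inv().apply(x-TIP0)*1000)
# plane at TIP0 depth
z=RS.as_matrix()[:,2];o,d=w;x=o+d*((TIP0-o)@z)/(d@z);print(x,RS.inv().apply(x-TIP0)*1000)
# foot-disc check: yaw of bar edges in wrist view: fork slot edge lines parallel to stud y
pts=[(222+30/10,95+245/10),(222+290/10,95+505/10)]
h=[]
for p in pts:
    o,d=ray(0,*p,c);h.append(o+d*((x-.039*z-o)@z)/(d@z))
print("slot dir in RS",RS.inv().apply(h[1]-h[0])*1000)
# nut held: hub outline prediction 
t=st(x)
E
```

```text
w+s [0.5434 0.0494 0.2011] [1.4844 1.4844] [-6.3614  1.4081 -0.3092]
w+t [0.5529 0.0493 0.1858] [0.2934 0.2934] [ -5.7521   0.7742 -18.2927]
all [0.5464 0.0484 0.2016] [3.2672 1.972  3.1873] [-3.5546  0.2528 -1.2951]
[0.5428 0.048  0.201 ] [-6.9084 -0.0024  0.    ]
slot dir in RS [-0.8524 43.6516 -0.    ]
t 6.25 pos [0.5017 0.0862 0.3425] q [ 0.0232 -0.1609  1.7979  0.0163  0.9833 -2.4079] w 0.009585932385182901 g 59.52952455729246 F [ 0.2457 -1.3298 -1.7361] Fstud [-0.7154 -1.3408 -1.5916] M [ 0.0244  0.4116 -0.0018]
rel rot in stud frame [-0.0028  0.0001 -2.3385] nut pt in stud frame mm [ 36.7995  40.278  118.6651]
```

Emit:
drive_tool(rows=[[[-0.08, -0.004, 0.139], [-1.5, -2.1, -0.9], 0], [[0, 0, 0], [-1.5, -2.1, -0.9], 0], [[0, 0, 0], [0.7, 0, -1.2], 0], [[0, 0, 0], [0.7, 0, -1.2], 0], [[0, 0, 0], [0.7, 0, -1.2], 0], [[0, 0, 0], [0.6, 0.1, -1.1], 0], [[0, 0, 0], [0, 0, 0], 0], [[0, 0, 0], [0, 0, 0], 0]])

```text
clock: 7.25
position: [0.4993, 0.0513, 0.2783]
ee_rot: [0.23, -0.468, 0.845, -0.116]
contact_force: [-0.9, 0.3, -1.4]
width: 0.0095
gripper_force: 59.5
```

```bash
sed -i 's/^TIP0=.*;RS/TIP0=np.array([.5428,.048,.201]);RS/' h.py; python3 - <<'E'
from h import *
st()
ims=[eyes.get_image(n) for n in("scene","top")]
z=RS.as_matrix()[:,2];out=[]
for n,im in zip(("scene","top"),ims):
    u,v=proj(n,TIP0+.02*z).astype(int);print(n,u,v,proj(n,TIP0),proj(n,TIP0+.02*z),proj(n,TIP0-.148*z))
    cv2.imwrite(f"raw_{n}1.png",im[:,:,::-1]);out.append(cv2.resize(im[v-35:v+45,u-40:u+40,::-1],(400,400),interpolation=2))
cv2.imwrite("pics/pre.png",cv2.convertScaleAbs(np.hstack(out),alpha=1.4,beta=10))
E
```

```text
t 7.25 pos [0.4993 0.0513 0.2783] q [-0.0811 -0.1435  1.9423  0.0799  0.8258 -2.7013] w 0.009517428357101478 g 59.52377596870065 F [-0.9463  0.2533 -1.37  ] Fstud [-1.492   0.3022 -0.7206] M [ 0.0838  0.4178 -0.0103]
rel rot in stud frame [-0.0065 -0.007  -2.1809] nut pt in stud frame mm [ 1.135   5.3754 65.1407]
scene 311 172 [312.276  180.0415] [311.6092 172.6494] [317.1696 234.2896]
top 223 180 [223.7658 178.5793] [223.3291 180.335 ] [226.6967 166.7936]
```

View pics/pre.png

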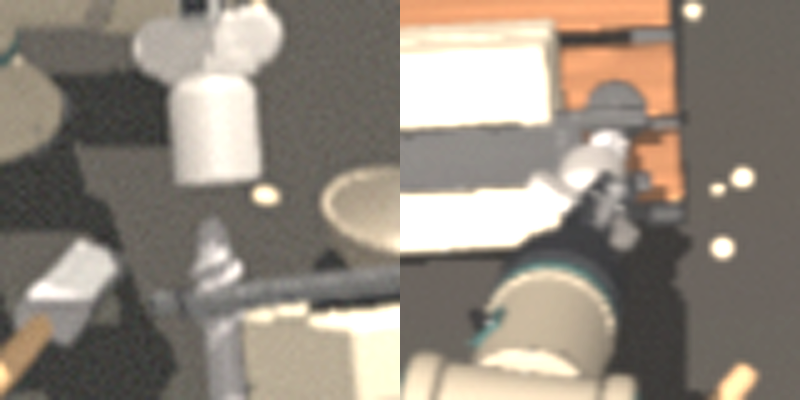

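The nut hangs just above the nose, with no tilt error visible. The last joint is at its end, so I turn back to about 0.83 rad, which is within the allowed window.

Emit:
drive_tool(rows=[[[0.065, 0.003, -0.113], [0, 0, 0], 0], [[0, 0, 0], [0, 0, 0], 0], [[0, 0, 0], [0, 0, 0], 0]])

```text
clock: 7.72
position: [0.4991, 0.051, 0.2785]
ee_rot: [0.237, -0.412, 0.874, -0.101]
contact_force: [0.1, 0.3, -2.8]
width: 0.0097
gripper_force: 59.4
```

```bash
python3 - <<'E'
from h import *
st()
E
```

```text
t 7.725 pos [0.4991 0.051  0.2785] q [-0.0819 -0.1441  1.9421  0.0801  0.8267 -2.5729] w 0.00967780751983863 g 59.39170164987445 F [ 0.1338  0.267  -2.7766] Fstud [-1.2606  0.2597 -2.4783] M [-0.0095  0.4128 -0.0379]
rel rot in stud frame [-0.0064 -0.0078 -2.31  ] nut pt in stud frame mm [ 1.0371  5.1066 65.5015]
```

Emit:
drive_tool(rows=[[[0, 0, 0], [-0.1, -0.5, 0], 0], [[0, 0, 0], [0, 0, 0], 0], [[0, 0, 0], [0.25, 0.01, -0.43], 0], [[0, 0, 0], [0.25, 0.01, -0.43], 0], [[0, 0, 0], [0.25, 0.02, -0.43], 0], [[0, 0, 0], [0.25, 0.01, -0.43], 0], [[0, 0, 0], [0.25, 0.01, -0.43], 0], [[0, 0, 0], [0, 0, 0], 0]])

```text
clock: 8.72
position: [0.5104, 0.0467, 0.256]
ee_rot: [0.236, -0.412, 0.874, -0.101]
contact_force: [-0.7, -0.9, -1.8]
width: 0.0097
gripper_force: 59.5
```

```bash
python3 - <<'E'
from h import *
st()
E
```

```text
t 8.725 pos [0.5104 0.0467 0.256 ] q [-0.0926 -0.1086  1.9705  0.0927  0.7658 -2.5932] w 0.009707581884624925 g 59.51471013016999 F [-0.6581 -0.9163 -1.7717] Fstud [-1.4963 -0.8809 -1.1819] M [ 0.059   0.4306 -0.025 ]
rel rot in stud frame [-0.0084 -0.0065 -2.3118] nut pt in stud frame mm [-0.6576  0.1826 40.3946]
```

Emit:
drive_tool(rows=[[[0, 0, 0], [0.2, 0.01, -0.24], 0], [[0, 0, 0], [0.15, 0.01, -0.26], 0], [[0, 0, 0], [0.15, 0.01, -0.26], 0], [[0, 0, 0], [0.15, 0.01, -0.26], 0], [[0, 0, 0], [0.15, 0.01, -0.26], 0], [[0, 0, 0], [0, 0, 0], 0]])

```text
clock: 9.48
position: [0.5185, 0.0472, 0.2435]
ee_rot: [0.237, -0.411, 0.874, -0.101]
contact_force: [-0.4, -0.2, -1.2]
width: 0.0094
gripper_force: 59.5
```

```bash
python3 - <<'E'
from h import *
st()
E
```

```text
t 9.475 pos [0.5185 0.0472 0.2435] q [-0.0888 -0.0848  1.9834  0.0938  0.7285 -2.593 ] w 0.009447654040249194 g 59.53629509545863 F [-0.3568 -0.2447 -1.2255] Fstud [-0.9323 -0.2258 -0.8768] M [ 0.0321  0.4303 -0.0087]
rel rot in stud frame [-0.0079 -0.0068 -2.3118] nut pt in stud frame mm [ 0.0873  0.2432 25.5457]
```

Emit:
drive_tool(rows=[[[0, 0, 0], [0.1, 0.005, -0.173], 0], [[0, 0, 0], [0.1, 0.005, -0.173], 0], [[0, 0, 0], [0, 0, 0], 0]])

```text
clock: 9.85
position: [0.5205, 0.0472, 0.2402]
ee_rot: [0.237, -0.411, 0.874, -0.101]
contact_force: [-1.1, -0.0, -2.0]
width: 0.0098
gripper_force: 59.5
```

```bash
python3 - <<'E'
from h import *
st()
E
```

```text
t 9.85 pos [0.5205 0.0472 0.2402] q [-0.088  -0.0787  1.987   0.0942  0.7184 -2.5932] w 0.009760977422250947 g 59.53834018204361 F [-1.1305 -0.0263 -2.03  ] Fstud [-1.9939  0.0325 -1.1929] M [ 0.0105  0.4445 -0.0038]
rel rot in stud frame [-0.0075 -0.0071 -2.3118] nut pt in stud frame mm [ 0.2179  0.2275 21.6899]
```

Emit:
drive_tool(rows=[[[0, 0, 0], [0.1, 0.005, -0.173], 0], [[0, 0, 0], [0.1, 0.005, -0.173], 0], [[0, 0, 0], [0, 0, 0], 0]])

```text
clock: 10.22
position: [0.5228, 0.0473, 0.2379]
ee_rot: [0.237, -0.411, 0.874, -0.101]
contact_force: [-3.9, 0.8, 5.0]
width: 0.0095
gripper_force: 60.0
```

```bash
python3 - <<'E'
from h import *
st()
E
```

```text
t 10.225 pos [0.5228 0.0473 0.2379] q [-0.0871 -0.0735  1.9894  0.0946  0.709  -2.5934] w 0.009475235584047843 g 60.01345932483673 F [-3.9264  0.7861  5.0003] Fstud [-0.8603  0.9891  6.2705] M [-0.0547  0.5988 -0.0129]
rel rot in stud frame [-0.0056 -0.0082 -2.3116] nut pt in stud frame mm [ 1.0893  0.1889 18.5509]
```

Emit:
drive_tool(rows=[[[-0.03, -0.002, 0.052], [0.05, 0.002, -0.087], 0], [[0, 0, 0], [0, 0, 0], 0], [[0, 0, 0], [0, 0, 0], 0]])

```text
clock: 10.6
position: [0.5232, 0.0473, 0.2379]
ee_rot: [0.235, -0.438, 0.861, -0.109]
contact_force: [-7.3, -1.0, 9.8]
width: 0.0097
gripper_force: 60.8
```

```bash
python3 - <<'E'
from h import *
st()
E
```

```text
t 10.6 pos [0.5232 0.0473 0.2379] q [-0.0869 -0.0736  1.9904  0.0944  0.7062 -2.6535] w 0.009704689897627454 g 60.8297491016765 F [-7.3129 -1.0209  9.8285] Fstud [-1.4563 -0.6394 12.1898] M [-0.0699  0.9111 -0.0203]
rel rot in stud frame [-0.004  -0.0094 -2.2511] nut pt in stud frame mm [ 1.4234  0.1488 18.3539]
```

Emit:
drive_tool(rows=[[[0.062, 0.003, -0.108], [0, 0, 0], 0], [[0.062, 0.003, -0.108], [0, 0, 0], 0], [[0, 0, 0], [0, 0, 0], 0]])

```text
clock: 10.98
position: [0.5237, 0.0471, 0.2374]
ee_rot: [0.246, -0.328, 0.909, -0.079]
contact_force: [-4.4, -0.3, 6.6]
width: 0.0095
gripper_force: 60.6
```

```bash
python3 - <<'E'
from h import *
st()
E
```

```text
t 10.975 pos [0.5237 0.0471 0.2374] q [-0.087  -0.0718  1.9895  0.0942  0.7065 -2.4054] w 0.00953019533401714 g 60.55118557065725 F [-4.3838 -0.2541  6.6167] Fstud [-0.4945 -0.0259  7.9258] M [-0.1349  0.4491 -0.0771]
rel rot in stud frame [-0.0044 -0.0099 -2.4993] nut pt in stud frame mm [ 1.6783 -0.0686 17.6881]
```

Emit:
drive_tool(rows=[[[0.062, 0.003, -0.108], [0, 0, 0], 0], [[0.062, 0.003, -0.108], [0, 0, 0], 0], [[0, 0, 0], [0, 0, 0], 0]])

```text
clock: 11.35
position: [0.5234, 0.0475, 0.2375]
ee_rot: [0.253, -0.212, 0.943, -0.047]
contact_force: [-6.4, 1.4, 8.6]
width: 0.0099
gripper_force: 60.6
```

```bash
python3 - <<'E'
from h import *
st()
E
```

```text
t 11.35 pos [0.5234 0.0475 0.2375] q [-0.0873 -0.0717  1.9882  0.0956  0.7097 -2.1574] w 0.009937072148126546 g 60.56817412376404 F [-6.3774  1.3679  8.5897] Fstud [-1.1591  1.6975 10.5878] M [ 0.1315  0.6379 -0.0221]
rel rot in stud frame [-0.0055 -0.0089 -2.7484] nut pt in stud frame mm [ 1.4269  0.3124 17.9169]
```

Emit:
drive_tool(rows=[[[0.085, 0.004, -0.147], [0, 0, 0], 0], [[0.085, 0.004, -0.147], [0, 0, 0], 0], [[0.085, 0.004, -0.147], [0, 0, 0], 0], [[0, 0, 0], [0, 0, 0], 0]])

```text
clock: 11.85
position: [0.5242, 0.047, 0.2393]
ee_rot: [0.258, 0.031, 0.966, 0.019]
contact_force: [-10.2, -1.2, 15.4]
width: 0.0097
gripper_force: 61.5
```

```bash
python3 - <<'E'
from h import *
st()
E
```

```text
t 11.85 pos [0.5242 0.047  0.2393] q [-0.0912 -0.0728  1.9853  0.1021  0.7127 -1.6567] w 0.009722246075855276 g 61.46937131881714 F [-10.2446  -1.2042  15.3784] Fstud [-1.2251 -0.6701 18.4647] M [-0.0971  0.6997 -0.0072]
rel rot in stud frame [0.0008 0.0071 3.0258] nut pt in stud frame mm [ 3.037  -0.1121 19.0529]
```

Emit:
drive_tool(rows=[[[0.085, 0.004, -0.147], [0, 0, 0], 0], [[0.085, 0.004, -0.147], [0, 0, 0], 0], [[0.085, 0.004, -0.147], [0, 0, 0], 0], [[0.085, 0.004, -0.147], [0, 0, 0], 0], [[0, 0, 0], [0, 0, 0], 0]])

```text
clock: 12.48
position: [0.5253, 0.0472, 0.2419]
ee_rot: [0.238, 0.35, 0.899, 0.107]
contact_force: [-15.9, 0.4, 25.7]
width: 0.0097
gripper_force: 63.1
```

```bash
python3 - <<'E'
from h import *
st()
E
```

```text
t 12.475 pos [0.5253 0.0472 0.2419] q [-0.0967 -0.0755  1.9836  0.1149  0.7132 -0.9913] w 0.009728055386615482 g 63.0786388926208 F [-15.9062   0.39    25.7199] Fstud [-0.8791  1.2162 30.2063] M [0.118  0.8364 0.0459]
rel rot in stud frame [-0.0055 -0.0027  2.3464] nut pt in stud frame mm [ 5.409   0.1631 20.7536]
```

This nut stopped about 6 mm high inside the mouth window, and it climbs and loads up when turned instead of biting. It's the wrong thread, so it goes back to its place.

Emit:
drive_tool(rows=[[[0, 0, 0], [-0.8, -0.05, 1.4], 0], [[0, 0, 0], [-1.4, -0.05, 2.3], 0], [[0, 0, 0], [-1.4, -0.05, 2.3], 0], [[-0.009, 0.1745, 0], [0, -3, 1], 0], [[-0.009, 0.1745, 0], [0, -3, 0], 0], [[-0.009, 0.1745, 0], [0, -3, 0], 0], [[0, 0, 0.187], [0, -4, 0], 0], [[0, 0, 0.187], [0, -4, 0], 0]])

```text
clock: 13.48
position: [0.4884, -0.1255, 0.3047]
ee_rot: [-0.003, 0.18, 0.984, -0.001]
contact_force: [0.6, -0.1, -1.6]
width: 0.0094
gripper_force: 59.7
```

Emit:
drive_tool(rows=[[[0, 0, 0.187], [0, -4, 0], 0], [[0, 0, 0.187], [0, -3, -2], 0], [[0, 0, 0], [0, 0, -4], 0], [[0, 0, 0], [0, 0, -4], 0], [[0, 0, 0], [0, 0, 0], 0], [[0, 0, 0], [0, 0, 0], 0]])

```text
clock: 14.22
position: [0.4883, -0.1947, 0.2072]
ee_rot: [-0.002, -0.002, 1.0, -0.002]
contact_force: [0.7, 0.7, -0.8]
width: 0.0096
gripper_force: 59.7
```

```bash
python3 - <<'E'
from h import *
s=st();M=R.from_quat(s['ee_rot'][[1,2,3,0]]).as_matrix();print(M,np.arctan2(M[1,0],M[0,0]))
c=eyes.get_calibration("scene");im=eyes.get_image("scene")
n=s['position']+[0,0,-.02];u,v=proj("scene",n).astype(int);print(u,v)
cv2.imwrite("pics/ret.png",cv2.convertScaleAbs(cv2.resize(im[v-45:v+45,u-60:u+60,::-1],(720,540),interpolation=2),alpha=1.3,beta=10))
E
```

```text
t 14.225 pos [ 0.4883 -0.1947  0.2072] q [-0.5081  0.2088  1.6245 -0.0054  1.3088 -2.081 ] w 0.009575455510968282 g 59.69447300769389 F [ 0.6793  0.7205 -0.7931] Fstud [ 0.2234  0.6842 -1.0447] M [-0.0168 -0.0087 -0.0428]
rel rot in stud frame [0.806  0.0256 2.989 ] nut pt in stud frame mm [ -66.755  -239.6174   18.6759]
[[-1.     -0.0035 -0.003 ]
 [-0.0035  1.     -0.0042]
 [ 0.0031 -0.0042 -1.    ]] -3.1380705161733013
220 180
```

View pics/ret.png

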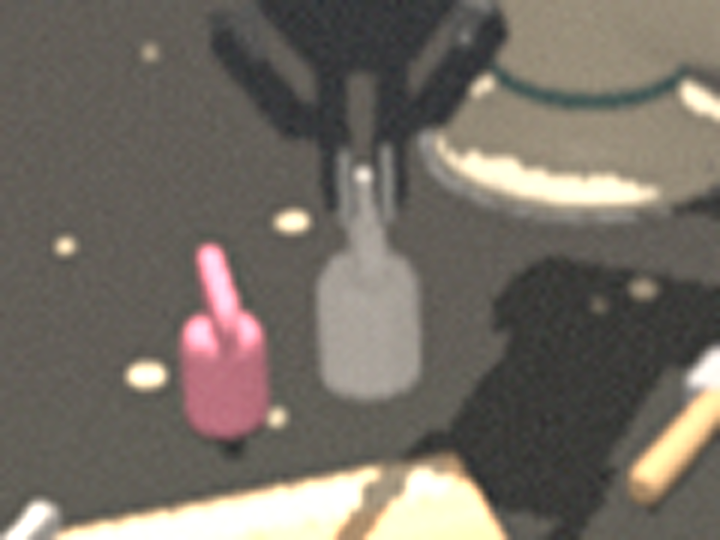

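The picture shows the held nut upright over the board, ready to set down.

Emit:
drive_tool(rows=[[[0, 0, 0], [-1.3, -0.7, -3], 0], [[0, 0, 0], [0, 0, -4], 0], [[0, 0, 0], [0, 0, -3.5], 0], [[0, 0, 0], [0, 0, -1.2], 0], [[0, 0, 0], [0, 0, -0.5], 0], [[0, 0, 0], [0, 0, -0.2], 0], [[0, 0, 0], [0, 0, 0], 0]])

```text
clock: 15.15
position: [0.4749, -0.2016, 0.0831]
ee_rot: [-0.002, -0.001, 1.0, -0.002]
contact_force: [-1.0, 0.2, -2.3]
width: 0.0092
gripper_force: 59.7
```

```bash
python3 - <<'E'
from h import *
st()
E
```

```text
t 15.15 pos [ 0.4749 -0.2016  0.0831] q [-0.5324  0.304   1.8321 -0.0063  1.0063 -2.1025] w 0.009170007083137708 g 59.66308423317969 F [-0.9736  0.2244 -2.3136] Fstud [-1.9887  0.2747 -1.5233] M [ 0.0329 -0.0061  0.0338]
rel rot in stud frame [0.8062 0.0259 2.9881] nut pt in stud frame mm [-140.7281 -245.7839  -81.9454]
```

Emit:
drive_tool(rows=[[[0, 0, 0], [0, 0, -0.2], 0], [[0, 0, 0], [0, 0, -0.1], 0], [[0, 0, 0], [0, 0, 0], 0]])

```text
clock: 15.52
position: [0.4745, -0.2016, 0.0804]
ee_rot: [-0.002, -0.001, 1.0, -0.002]
contact_force: [-1.9, 0.1, 5.3]
width: 0.0093
gripper_force: 60.6
```

Emit:
drive_tool(rows=[[[0, 0, 0], [0, 0, 0], 3], [[0, 0, 0], [0, 0, 0], 6], [[0, 0, 0], [0, 0, 0], 8.5], [[0, 0, 0], [0, 0, 0], 8.5], [[0, 0, 0], [0, 0, 2], 8.5], [[0, 0, 0], [0, 0, 4], 8.5], [[0, 0, 0], [0, 0, 4], 8.5], [[0, 0, 0.1], [2, -0.5, 4], 8.5]])

```text
clock: 16.52
position: [0.493, -0.2057, 0.2203]
ee_rot: [-0.003, -0.052, 0.999, -0.001]
contact_force: [1.4, -0.5, -0.1]
width: 0.0853
gripper_force: 0.0
```

The nut touched down at its original height. Now over the far nut, turning the wrist to suit its fin.

Emit:
drive_tool(rows=[[[0, 0, -0.187], [3, -1.5, 0], 8.5], [[0, 0, -0.187], [3, -1.5, 0], 8.5], [[0, 0, -0.187], [3, -1.5, 0], 8.5], [[0, 0, -0.187], [3, -1.4, 0], 8.5], [[0, 0, -0.187], [1, 0, 0], 8.5], [[0, 0, -0.187], [0, 0, 0], 8.5], [[0, 0, -0.187], [0, 0, 0], 8.5], [[0, 0, -0.187], [0, 0, 0], 8.5]])

```text
clock: 17.52
position: [0.624, -0.2651, 0.2185]
ee_rot: [-0.003, 0.644, 0.765, 0.0]
contact_force: [-0.1, -1.2, 0.4]
width: 0.085
gripper_force: 0.0
```

Emit:
drive_tool(rows=[[[0, 0, -0.187], [0, 0, 0], 8.5], [[0, 0, -0.187], [0, 0, 0], 8.5], [[0, 0, -0.187], [0, 0, 0], 8.5], [[0, 0, -0.187], [0, 0, 0], 8.5], [[0, 0, -0.187], [0, 0, 0], 8.5], [[0, 0, -0.187], [0, 0, 0], 8.5], [[0, 0, 0], [0, 0, 0], 8.5]])

```text
clock: 18.4
position: [0.624, -0.2651, 0.2187]
ee_rot: [-0.003, 0.951, 0.309, 0.002]
contact_force: [-0.1, 0.1, 0.1]
width: 0.0853
gripper_force: 0.0
```

```bash
python3 - <<'E'
from h import *
s=st();M=R.from_quat(s['ee_rot'][[1,2,3,0]]).as_matrix();print("ang",np.arctan2(M[1,0],M[0,0]))
c,im=snap("w4")
hsv=cv2.cvtColor(im,cv2.COLOR_BGR2HSV)
m=((hsv[...,1]<60)&(hsv[...,2]>60)).astype(np.uint8)
n,l,stt,cen=cv2.connectedComponentsWithStats(m)
print(proj(0,np.array([.6214,-.264,.085]),c))
for i in range(1,n):
    if stt[i,4]>120: print(i,stt[i],cen[i],plane(0,*cen[i],.075,c))
u,v=proj(0,np.array([.6214,-.264,.085]),c).astype(int)
for y in range(v-44,v+44,4): print(y,''.join('#' if m[y,x] else '.' for x in range(u-50,u+50)))
print(u-50)
E
```

```text
t 18.4 pos [ 0.624  -0.2651  0.2187] q [-0.5077  0.4328  1.2613  0.0061  1.4486  0.434 ] w 0.08528863865643883 g 0.0 F [-0.0704  0.0672  0.1071] Fstud [-0.0043  0.0708  0.1261] M [ 0.0337 -0.0091 -0.0051]
rel rot in stud frame [0.1557 0.5051 0.5616] nut pt in stud frame mm [  53.2917 -316.7402  -37.3674]
ang 0.6283275163801355
[251.9119 180.5732]
5 [  136     0   309   179 25213] [322.1378  66.7379] [ 0.7562 -0.2531  0.075 ]
437 [  44   61  100  140 4075] [ 96.7669 138.0017] [ 0.5589 -0.1018  0.075 ]
601 [ 148   87   76   44 1518] [181.8228 110.0863] [ 0.6379 -0.1612  0.075 ]
795 [144 126  30  28 594] [157.771  138.8535] [ 0.597  -0.1557  0.075 ]
796 [216 126  38  16 322] [236.2609 134.472 ] [ 0.6509 -0.2217  0.075 ]
844 [ 235  149   37   70 1521] [253.3393 178.8679] [ 0.6217 -0.2657  0.075 ]
886 [ 309  179  130  118 4649] [361.368  234.6539] [ 0.6421 -0.4123  0.075 ]
890 [  78  208   96   89 2805] [139.1319 250.2806] [ 0.4647 -0.2052  0.075 ]
900 [ 288  249   58   89 1643] [319.3354 301.8655] [ 0.537  -0.4348  0.075 ]
909 [242 256  39  44 962] [260.474  278.8015] [ 0.5199 -0.3509  0
[... 1697 characters left out ...]
............############..........................................
200 ...............................................###########..........................................
204 ................................................##########..........................................
208 ................................................##########..........................................
212 .................................................#########..........................................
216 ..................................................########..........................................
220 ....................................................................................................
201
```

```bash
python3 - <<'E'
from h import *
c=pickle.load(open("w4.pkl","rb"))
for z in(.1,.085):
    p,q=plane(0,251.7,149,z,c),plane(0,254.5,219,z,c);print(z,(p+q)/2,np.linalg.norm(p-q),np.arctan2(*(p-q)[1::-1]))
a,b=plane(0,235,179,.062,c),plane(0,272,179,.062,c);print("hub",(a+b)/2,np.linalg.norm(a-b))
im=cv2.imread("raw_w4.png");g=cv2.cvtColor(im,cv2.COLOR_BGR2GRAY)
for y in (152,158,170,200,208,214): print(y,g[y,240:268])
E
```

```text
0.1 [ 0.6213 -0.2658  0.1   ] 0.07625567166838887 0.6660934695020109
0.085 [ 0.6177 -0.2684  0.085 ] 0.08041137611523687 0.6660934695020115
hub [ 0.6188 -0.2679  0.062 ] 0.04371639445624552
152 [149 133 112 105 104 103 100 102 101 102 104 103 103 103 101  99  99 102
 105 107 107 107 107 106 107 108 107 107]
158 [104 101  99  96  97  98 101 104 106 107 106 106 105 105 103 103 101  99
  98  98  99  97  98  98  98 101 102 106]
170 [101 104 107 109 109 105 102 101 102 103 105 104 105 105 104 104 102 101
 103 106 107 108 107 106 105 104 102  99]
200 [ 99 101 100  99 101 102 105 122 147 170 190 202 206 206 203 199 193 181
 172 180 193 197 197 196 195 195 194 193]
208 [191 191 192 191 191 191 190 186 179 185 201 212 215 214 212 208 203 194
 176 162 169 181 185 185 186 186 187 189]
214 [181 181 182 182 183 184 185 183 171 144 116 104 104 105 105 105 104 102
 108 133 166 184 190 189 188 188 188 187]
```

Emit:
drive_tool(rows=[[[0, 0, 0.035], [-0.4, -0.2, -3], 8.5], [[0, 0, 0], [0, 0, -4], 8.5], [[0, 0, 0], [0, 0, -4], 8.5], [[0, 0, 0], [0, 0, -2], 8.5], [[0, 0, 0], [0, 0, -0.8], 8.5], [[0, 0, 0], [0, 0, 0], 8.5], [[0, 0, 0], [0, 0, 0], 0], [[0, 0, 0], [0, 0, 0], 0]], force=60)

```text
clock: 19.45
position: [0.6207, -0.2675, 0.0823]
ee_rot: [-0.001, 0.946, 0.325, 0.003]
contact_force: [-0.3, 0.3, 0.3]
width: 0.0511
gripper_force: 0.0
```

Emit:
drive_tool(rows=[[[0, 0, 0], [0, 0, 0], 0], [[0, 0, 0], [0, 0, 0], 0], [[0, 0, 0], [0, 0, 0], 0]])

```text
clock: 19.82
position: [0.6201, -0.267, 0.0815]
ee_rot: [-0.002, 0.946, 0.325, 0.002]
contact_force: [-0.7, 0.6, 2.5]
width: 0.0094
gripper_force: 58.7
```

```bash
python3 - <<'E'
from h import *
s=st();M=R.from_quat(s['ee_rot'][[1,2,3,0]]).as_matrix();print("ang",np.arctan2(M[1,0],M[0,0]))
E
```

```text
t 19.825 pos [ 0.6201 -0.267   0.0815] q [-0.5131  0.5157  1.4701  0.0069  1.1563  0.3938] w 0.00935605721965203 g 58.69010925292969 F [-0.7374  0.606   2.4766] Fstud [0.6278 0.6436 2.4972] M [ 0.1073  0.0717 -0.063 ]
rel rot in stud frame [0.1639 0.5026 0.5936] nut pt in stud frame mm [ -18.6547 -318.472  -154.1881]
ang 0.6611084645416053
```

Nut b is gripped. Next I lift it, turn it half round and tilt it over the stud.

Emit:
drive_tool(rows=[[[0, 0, 0], [0, 0, 2.5], 0], [[0, 0, 0], [0, 0, 4], 0], [[0, 0, 0.187], [-1, 2, 2.2], 0], [[0, 0, 0.187], [-1, 2, 2.2], 0], [[0, 0, 0.187], [-1, 2, 2.2], 0], [[0, 0, 0.187], [-1, 2, 2.2], 0], [[0, 0, 0.187], [-1, 2, 2.2], 0], [[0, 0, 0.187], [-1, 2, 2.2], 0]])

```text
clock: 20.82
position: [0.5593, -0.1464, 0.278]
ee_rot: [-0.004, 0.626, 0.78, 0.0]
contact_force: [0.1, 0.6, -2.0]
width: 0.0095
gripper_force: 58.9
```

Emit:
drive_tool(rows=[[[0, 0, 0.187], [-0.9, 2.4, 0.3], 0], [[0, 0, 0.187], [-0.9, 2.4, 0.3], 0], [[0, 0, 0.187], [-0.9, 2.4, 0.3], 0], [[0, 0, 0.187], [-0.9, 2.4, 0.3], 0], [[0, 0, 0.187], [-0.9, 2.4, 0.3], 0], [[0, 0, 0.187], [-0.9, 2.4, 0.3], 0], [[0, 0, 0.187], [-0.9, 2.4, 0.2], 0], [[0, 0, 0.187], [-0.9, 2.4, 0.2], 0]])

```text
clock: 21.82
position: [0.4874, 0.0455, 0.2995]
ee_rot: [-0.003, -0.072, 0.997, -0.002]
contact_force: [0.4, -0.2, -1.6]
width: 0.0095
gripper_force: 58.9
```

Emit:
drive_tool(rows=[[[0, 0, 0.187], [-0.2, 0, 0], 0], [[0, 0, 0.187], [0, 0, 0], 0], [[0, 0, 0.187], [0, 0, 0], 0], [[0.009, -0.1745, 0], [0, 0, 0], 0], [[0.009, -0.1745, 0], [0, 0, 0], 0], [[0.009, -0.1745, 0], [0, 0, 0], 0], [[0, 0, 0], [0, 0, 0], 0]])

```text
clock: 22.7
position: [0.4791, 0.0453, 0.2951]
ee_rot: [0.241, -0.33, 0.909, -0.076]
contact_force: [-0.1, -0.2, -1.9]
width: 0.0095
gripper_force: 59.0
```

```bash
sed -i 's/\.0234/.0245/' h.py; python3 - <<'E'
from h import *
st()
E
```

```text
t 22.7 pos [0.4791 0.0453 0.2951] q [-0.1093 -0.1857  1.927   0.0947  0.896  -2.4165] w 0.009470934585373963 g 59.03708338737488 F [-0.136  -0.2162 -1.891 ] Fstud [-1.0729 -0.2088 -1.5641] M [-0.0011  0.4642  0.0439]
rel rot in stud frame [-0.0173 -0.0009 -2.4959] nut pt in stud frame mm [-8.4568  0.5325 88.8168]
```

Emit:
drive_tool(rows=[[[-0.051, -0.003, 0.089], [0.4, 0, 0.2], 0], [[-0.051, -0.003, 0.089], [0.4, 0, 0.2], 0], [[0, 0, 0], [0.35, 0.02, -0.6], 0], [[0, 0, 0], [0.35, 0.02, -0.6], 0], [[0, 0, 0], [0.35, 0.02, -0.6], 0], [[0, 0, 0], [0.35, 0.02, -0.6], 0], [[0, 0, 0], [0.35, 0.02, -0.6], 0], [[0, 0, 0], [0, 0, 0], 0]])

```text
clock: 23.7
position: [0.5113, 0.0459, 0.2731]
ee_rot: [0.237, -0.421, 0.869, -0.103]
contact_force: [0.3, -0.5, -2.5]
width: 0.0097
gripper_force: 59.0
```

```bash
python3 - <<'E'
from h import *
st()
E
```

```text
t 23.7 pos [0.5113 0.0459 0.2731] q [-0.0976 -0.121   1.9378  0.0957  0.8091 -2.6184] w 0.009749135129333468 g 59.0375679731369 F [ 0.3139 -0.493  -2.5394] Fstud [-1.0204 -0.5087 -2.3431] M [-0.0108  0.4429  0.035 ]
rel rot in stud frame [-0.0044 -0.0053 -2.29  ] nut pt in stud frame mm [ 8.689  -0.5914 53.7463]
```

Emit:
drive_tool(rows=[[[0, 0, 0], [-0.74, 0, -0.43], 0], [[0, 0, 0], [0, 0, 0], 0], [[0, 0, 0], [0, 0, 0], 0]])

```text
clock: 24.08
position: [0.5041, 0.0458, 0.2701]
ee_rot: [0.238, -0.421, 0.869, -0.103]
contact_force: [0.4, 1.1, -1.9]
width: 0.0093
gripper_force: 59.0
```

```bash
python3 - <<'E'
from h import *
st()
E
```

```text
t 24.075 pos [0.5041 0.0458 0.2701] q [-0.1001 -0.1324  1.9557  0.0981  0.8003 -2.6229] w 0.009273048575802627 g 59.038835763931274 F [ 0.4069  1.1465 -1.9153] Fstud [-0.5541  1.1238 -1.8917] M [ 0.0649  0.445  -0.0241]
rel rot in stud frame [-0.0018 -0.007  -2.2898] nut pt in stud frame mm [ 1.0259 -0.3064 54.7304]
```

Aligned within 1 mm. Descending 27 mm.

Emit:
drive_tool(rows=[[[0, 0, 0], [0.15, 0.02, -0.4], 0], [[0, 0, 0], [0.2, 0.01, -0.35], 0], [[0, 0, 0], [0.2, 0.01, -0.35], 0], [[0, 0, 0], [0.2, 0.01, -0.35], 0], [[0, 0, 0], [0.2, 0.01, -0.35], 0], [[0, 0, 0], [0.2, 0.01, -0.35], 0], [[0, 0, 0], [0.15, 0.01, -0.26], 0], [[0, 0, 0], [0, 0, 0], 0]])

```text
clock: 25.08
position: [0.5171, 0.0467, 0.2453]
ee_rot: [0.237, -0.421, 0.869, -0.103]
contact_force: [0.4, -0.8, -1.6]
width: 0.0095
gripper_force: 59.0
```

```bash
python3 - <<'E'
from h import *
st()
E
```

```text
t 25.075 pos [0.5171 0.0467 0.2453] q [-0.0935 -0.0902  1.9846  0.1007  0.7304 -2.624 ] w 0.009513577804597939 g 59.02085781097412 F [ 0.4485 -0.8124 -1.6371] Fstud [-0.4673 -0.8346 -1.6206] M [-0.0477  0.5011 -0.024 ]
rel rot in stud frame [-0.0033 -0.006  -2.2898] nut pt in stud frame mm [-0.1494 -0.1297 26.7521]
```

Emit:
drive_tool(rows=[[[0, 0, 0], [0.15, 0.005, -0.26], 0], [[0, 0, 0], [0.15, 0.005, -0.26], 0], [[0, 0, 0], [0.1, 0.005, -0.17], 0], [[0, 0, 0], [0, 0, 0], 0]])

```text
clock: 25.58
position: [0.5211, 0.0468, 0.2385]
ee_rot: [0.237, -0.421, 0.869, -0.103]
contact_force: [0.2, 0.6, -1.1]
width: 0.0093
gripper_force: 59.0
```

```bash
python3 - <<'E'
from h import *
st()
E
```

```text
t 25.575 pos [0.5211 0.0468 0.2385] q [-0.092  -0.0776  1.9919  0.1018  0.7103 -2.6248] w 0.00925687786163613 g 59.030107855796814 F [ 0.1646  0.6043 -1.1291] Fstud [-0.395   0.5949 -1.0757] M [-0.035   0.3989  0.0134]
rel rot in stud frame [-0.0032 -0.0061 -2.2898] nut pt in stud frame mm [-0.0835 -0.2074 18.8309]
```

Emit:
drive_tool(rows=[[[0, 0, 0], [0.1, 0.005, -0.17], 0], [[0, 0, 0], [0.1, 0.005, -0.17], 0], [[0, 0, 0], [0, 0, 0], 0]])

```text
clock: 25.95
position: [0.5231, 0.0469, 0.2351]
ee_rot: [0.237, -0.421, 0.869, -0.103]
contact_force: [0.1, 0.2, -2.4]
width: 0.0095
gripper_force: 59.0
```

```bash
python3 - <<'E'
from h import *
st()
E
```

```text
t 25.95 pos [0.5231 0.0469 0.2351] q [-0.0911 -0.0712  1.9953  0.1024  0.7004 -2.6251] w 0.009506290778275604 g 59.02705729007721 F [ 0.1073  0.1937 -2.3865] Fstud [-1.0917  0.1879 -2.1254] M [0.0039 0.4517 0.0237]
rel rot in stud frame [-0.0031 -0.0061 -2.2898] nut pt in stud frame mm [-0.0233 -0.2058 14.9104]
```

It's past the other nut's stopping height with no contact, so this is the right nut.

Emit:
drive_tool(rows=[[[0, 0, 0], [0.1, 0.005, -0.17], 0], [[0, 0, 0], [0.05, 0, -0.09], 0], [[0, 0, 0], [0, 0, 0], 0]])

```text
clock: 26.32
position: [0.5246, 0.0469, 0.2326]
ee_rot: [0.237, -0.421, 0.869, -0.103]
contact_force: [0.7, -0.1, -1.6]
width: 0.0096
gripper_force: 59.0
```

```bash
python3 - <<'E'
from h import *
st()
E
```

```text
t 26.325 pos [0.5246 0.0469 0.2326] q [-0.0905 -0.0664  1.998   0.1029  0.6928 -2.6255] w 0.009646629025752479 g 59.033203125 F [ 0.651  -0.0797 -1.5822] Fstud [-0.2316 -0.1134 -1.6932] M [0.0208 0.484  0.025 ]
rel rot in stud frame [-0.0029 -0.0063 -2.2898] nut pt in stud frame mm [ 0.0412 -0.2392 11.9745]
```

Emit:
drive_tool(rows=[[[0, 0, 0], [0.05, 0.002, -0.087], 0], [[0, 0, 0], [0.05, 0.002, -0.087], 0], [[0, 0, 0], [0, 0, 0], 0]])

```text
clock: 26.7
position: [0.5261, 0.0471, 0.2325]
ee_rot: [0.239, -0.421, 0.869, -0.104]
contact_force: [-5.9, 1.4, 6.1]
width: 0.0098
gripper_force: 60.2
```

```bash
python3 - <<'E'
from h import *
st()
E
```

```text
t 26.7 pos [0.5261 0.0471 0.2325] q [-0.09   -0.0648  1.9981  0.1034  0.6885 -2.6256] w 0.00978611828885978 g 60.17253041267395 F [-5.8761  1.3592  6.0888] Fstud [-1.9764  1.6627  8.1719] M [ 0.1058  0.6848 -0.0439]
rel rot in stud frame [ 0.0001 -0.0076 -2.2897] nut pt in stud frame mm [ 1.3718 -0.1452 11.1511]
```

Emit:
drive_tool(rows=[[[0.085, 0.004, -0.147], [0.03, 0.002, -0.05], 0], [[0.085, 0.004, -0.147], [0.03, 0.002, -0.05], 0], [[0.085, 0.004, -0.147], [0.03, 0.002, -0.05], 0], [[0, 0, 0], [0, 0, 0], 0]])

```text
clock: 27.2
position: [0.5262, 0.0469, 0.2301]
ee_rot: [0.255, -0.188, 0.948, -0.04]
contact_force: [-5.4, -0.8, 3.5]
width: 0.0095
gripper_force: 60.0
```

```bash
python3 - <<'E'
from h import *
st()
E
```

```text
t 27.2 pos [0.5262 0.0469 0.2301] q [-0.0906 -0.0611  1.9995  0.1043  0.687  -2.1168] w 0.009466945714352923 g 59.990612268447876 F [-5.4365 -0.779   3.5117] Fstud [-2.981  -0.4954  5.7761] M [-0.1062  0.8431 -0.1057]
rel rot in stud frame [-0.0026 -0.0068 -2.8001] nut pt in stud frame mm [ 0.1434 -0.3484  8.9951]
```

Emit:
drive_tool(rows=[[[0.085, 0.004, -0.147], [0.03, 0.002, -0.056], 0], [[0.085, 0.004, -0.147], [0.03, 0.002, -0.056], 0], [[0.085, 0.004, -0.147], [0.03, 0.002, -0.056], 0], [[0.085, 0.004, -0.147], [0.03, 0.002, -0.056], 0], [[0, 0, 0], [0, 0, 0], 0]])

```text
clock: 27.82
position: [0.5273, 0.0474, 0.2277]
ee_rot: [0.253, 0.138, 0.956, 0.049]
contact_force: [-5.0, 0.7, 3.3]
width: 0.0097
gripper_force: 60.0
```

```bash
python3 - <<'E'
from h import *
st()
E
```

```text
t 27.825 pos [0.5273 0.0474 0.2277] q [-0.0919 -0.0568  2.0014  0.1099  0.6827 -1.4427] w 0.00967799900844328 g 59.99169409275055 F [-4.9925  0.6546  3.3036] Fstud [-2.6365  0.9132  5.3368] M [ 0.1571  0.8307 -0.1342]
rel rot in stud frame [0.0025 0.0037 2.8031] nut pt in stud frame mm [-0.1625  0.1155  6.4334]
```

Emit:
drive_tool(rows=[[[0.085, 0.004, -0.147], [0.03, 0.002, -0.056], 0], [[0.085, 0.004, -0.147], [0.03, 0.002, -0.056], 0], [[0.085, 0.004, -0.147], [0.03, 0.002, -0.056], 0], [[0.085, 0.004, -0.147], [0.03, 0.002, -0.056], 0], [[0.085, 0.004, -0.147], [0.03, 0.002, -0.056], 0], [[0.085, 0.004, -0.147], [0.03, 0.002, -0.056], 0], [[0, 0, 0], [0, 0, 0], 0]])

```text
clock: 28.7
position: [0.5298, 0.0475, 0.2254]
ee_rot: [0.198, 0.586, 0.767, 0.168]
contact_force: [-6.5, -0.5, 7.3]
width: 0.0094
gripper_force: 60.3
```

```bash
python3 - <<'E'
from h import *
st()
E
```

```text
t 28.7 pos [0.5298 0.0475 0.2254] q [-0.0943 -0.0518  2.005   0.1184  0.6713 -0.4331] w 0.009409852888365225 g 60.34246413924848 F [-6.4682 -0.4518  7.3019] Fstud [-1.9634 -0.115   9.5651] M [ 0.3151  0.584  -0.0251]
rel rot in stud frame [-0.0011 -0.0015  1.7843] nut pt in stud frame mm [1.0136 0.2026 3.134 ]
```

Emit:
drive_tool(rows=[[[0.085, 0.004, -0.147], [0.03, 0.002, -0.056], 0], [[0.085, 0.004, -0.147], [0.03, 0.002, -0.056], 0], [[0.085, 0.004, -0.147], [0.03, 0.002, -0.056], 0], [[0.085, 0.004, -0.147], [0.03, 0.002, -0.056], 0], [[0.085, 0.004, -0.147], [0.03, 0.002, -0.056], 0], [[0, 0, 0], [0, 0, 0], 0], [[0, 0, 0], [0, 0, 0], 0]])

```text
clock: 29.58
position: [0.5317, 0.0475, 0.2239]
ee_rot: [0.112, 0.85, 0.458, 0.237]
contact_force: [-9.7, -0.3, 12.7]
width: 0.0093
gripper_force: 61.2
```

```bash
python3 - <<'E'
from h import *
st()
E
```

```text
t 29.575 pos [0.5317 0.0475 0.2239] q [-0.0946 -0.049   2.0089  0.1214  0.66    0.4118] w 0.00929709837261786 g 61.24672709964216 F [-9.7214 -0.2803 12.7084] Fstud [-2.066   0.2254 15.8672] M [0.2462 0.6171 0.0057]
rel rot in stud frame [-0.0025 -0.006   0.9362] nut pt in stud frame mm [2.0122 0.0456 0.8968]
```

Emit:
drive_tool(rows=[[[0, 0, 0], [-0.1, 0, 0.17], 0], [[0, 0, 0], [-0.05, 0, 0.09], 0], [[0, 0, 0], [0, 0, 0], 0]])

```text
clock: 29.95
position: [0.5307, 0.0475, 0.2248]
ee_rot: [0.111, 0.85, 0.458, 0.236]
contact_force: [-0.1, 1.3, 3.6]
width: 0.0097
gripper_force: 59.6
```

```bash
python3 - <<'E'
from h import *
st()
E
```

```text
t 29.95 pos [0.5307 0.0475 0.2248] q [-0.0949 -0.0509  2.0076  0.1211  0.6649  0.4125] w 0.009693940654427165 g 59.59152563824318 F [-0.0981  1.3131  3.579 ] Fstud [1.7637 1.3164 3.1144] M [ 0.5062 -0.1173 -0.0589]
rel rot in stud frame [-0.0016 -0.0049  0.9356] nut pt in stud frame mm [1.58   0.1351 2.1531]
```

Emit:
drive_tool(rows=[[[0.06, 0.003, -0.104], [0.02, 0, -0.04], 0], [[0, 0, 0], [0, 0, 0], 0], [[0, 0, 0], [0, 0, 0], 0]])

```text
clock: 30.32
position: [0.5307, 0.0471, 0.2243]
ee_rot: [0.098, 0.875, 0.407, 0.242]
contact_force: [-1.9, 0.3, 5.4]
width: 0.0092
gripper_force: 59.9
```

```bash
python3 - <<'E'
from h import *
st()
E
```

```text
t 30.325 pos [0.5307 0.0471 0.2243] q [-0.095  -0.0504  2.0083  0.1199  0.6638  0.5308] w 0.00920632169793454 g 59.885067621362396 F [-1.8616  0.2535  5.4156] Fstud [1.1092 0.3499 5.613 ] M [ 0.2287 -0.072   0.0011]
rel rot in stud frame [-0.002  -0.0042  0.8181] nut pt in stud frame mm [ 1.2558 -0.2505  1.7414]
```

Emit:
drive_tool(rows=[[[0, 0, 0], [0, 0, 0], 2], [[0, 0, 0], [0, 0, 0], 4], [[0, 0, 0], [0, 0, 0], 5], [[0, 0, 0], [0, 0, 0], 5], [[0, 0, 0], [-1, -0.05, 1.7], 5], [[0, 0, 0], [-2, -0.1, 3.4], 5], [[0, 0, 0], [-2, -0.1, 3.4], 5], [[0, 0, 0], [0, 0, 0], 5]])

```text
clock: 31.32
position: [0.4805, 0.0447, 0.312]
ee_rot: [0.098, 0.875, 0.406, 0.244]
contact_force: [0.6, -0.6, -0.2]
width: 0.0502
gripper_force: 0.0
```

```bash
python3 - <<'E'
from h import *
st();c,im=snap("w5")
z=RS.as_matrix()[:,2]
hsv=cv2.cvtColor(im,cv2.COLOR_BGR2HSV)
for h in (.02,.045): print("nut at h",h,proj(0,TIP0+h*z,c))
u,v=proj(0,TIP0+.03*z,c).astype(int);g=cv2.cvtColor(im,cv2.COLOR_BGR2GRAY)
for y in range(v-48,v+52,5): print(y,' '.join('%3d'%g[y,x] for x in range(u-60,u+60,5)))
print(u-60)
# scene view of nut: bright hub pixels and fork
im=eyes.get_image("scene")[:,:,::-1];cv2.imwrite("raw_s9.png",im);g=cv2.cvtColor(im,cv2.COLOR_BGR2GRAY)
for h in(-.045,-.039,.009,.045):print(h,proj("scene",TIP0+h*z))
for y in range(160,206,2): print(y,' '.join('%3d'%t for t in g[y,296:332:2]))
E
```

```text
t 31.325 pos [0.4805 0.0447 0.312 ] q [-0.1204 -0.2027  1.907   0.1093  0.9139  0.5384] w 0.05016099277903844 g 0.0 F [ 0.6265 -0.5606 -0.1917] Fstud [ 0.4207 -0.5924 -0.4643] M [-0.0098  0.2375  0.0253]
rel rot in stud frame [-0.0043 -0.0082  0.8166] nut pt in stud frame mm [  1.7292  -0.1045 102.8218]
nut at h 0.02 [251.8642 187.1858]
nut at h 0.045 [251.8789 195.0554]
142 203 100  98  97  96  97  97  99  98  97 106 103 100  93 119 121 122 116 102  81  53 126 127 123
147 215 193 100  98  96  97  96  97  98 108 121 100  99 108 100 120 121 122 112 101  77  55 105  63
152 214 214 206 105  97  96  96  96 101 119 100 109 153 150 101  99 121 121 121 118  95  64  64  63
157 213 214 214 211 106  97  94  98 105  99 112 138 187 191 140 100  96 123 122 121  87  64  63  64
162 213 213 213 215 186  74  98  99  68  89 108 138 208 205 155 145 100  98 124  83  63  64  62  65
167 213 213 213 195  77  93  97  95  50 107 109 135 217 231 171 159 101 100  91  63  64  65  62  64
172 212 212 195  85  66  76  96  75  58 122 115 131 201 216 199 181 137  97 101  76  63  63  65  63
177 212 194  83  57  69  6
[... 2431 characters left out ...]
  61  62  66  64
188  69  64  67  68  71 115 135 153 164 178 173 172 168 122  63  67  65  64
190  66  69  68  65  64 115 135 149 162 178 175 170 167 138  62  68  66  65
192  68  64  66  65  65 109 132 147 161 175 173 167 167 144  61  63  65  67
194  62  64  62  67  62 106 130 145 161 172 176 171 166 147  80  85  89  89
196  57  66  66  65  60  95 128 144 154 150 155 148 125 106  88  93  84  80
198  42  66  62  79  59  60  78  94  94  86  80  78  77  75  72  80  72  72
200  37  55  59  66  69  56  62  78  72  74  76  72  78  89 112  98 100 106
202  35  37  43  62  65  62  58  65  79  88  97  90 112 116 121 120 118 117
204  45  34  35  64  65  65  64  63  94  96 105  96 116 115 118 117 115 118
```

```bash
python3 - <<'E'
from h import *
a,b=[cv2.cvtColor(cv2.imread(f),cv2.COLOR_BGR2GRAY).astype(np.float32) for f in("raw_scene1.png","raw_s9.png")]
from scipy.optimize import minimize_scalar
from scipy.ndimage import shift
for x0 in(292,325,335,345,360,380,395):
    A,B=a[176:214,x0:x0+8].mean(1),b[176:214,x0:x0+8].mean(1)
    r=min(((np.mean((shift(A,s,order=1)-B)[5:-5]**2),s) for s in np.arange(-1,3,.05)));print(x0,r)
z=RS.as_matrix()[:,2]
print("px per 4mm",proj("scene",TIP0-.043*z)-proj("scene",TIP0-.039*z))
A,B=a[180:212,326:334].mean(1),b[180:212,326:334].mean(1);print(A.round(),B.round())
E
```

```text
292 (np.float32(37.44294), np.float64(0.40000000000000124))
325 (np.float32(167.78125), np.float64(2.5500000000000034))
335 (np.float32(43.622627), np.float64(0.2500000000000011))
345 (np.float32(17.216099), np.float64(0.05000000000000093))
360 (np.float32(12.410623), np.float64(0.05000000000000093))
380 (np.float32(2.5234375), np.float64(8.881784197001252e-16))
395 (np.float32(0.4877232), np.float64(8.881784197001252e-16))
px per 4mm [0.1327 1.471 ]
[ 64.  65.  64.  65.  65.  64.  66.  66.  64.  64.  64.  68.  79.  90.
  87.  75.  72. 100. 150. 166. 138. 124. 118. 117. 117. 117. 118. 117.
 117. 116. 117. 116.] [ 64.  66.  66.  65.  65.  65.  64.  65.  66.  64.  64.  62.  66.  78.
  90.  91.  83.  74.  73.  88. 114. 126. 120. 117. 117. 117. 117. 116.
 117. 118. 118. 117.]
```

```bash
python3 - <<'E'
from h import *
a,b,a0=[cv2.cvtColor(cv2.imread(f),cv2.COLOR_BGR2GRAY).astype(np.float32) for f in("raw_scene1.png","raw_s9.png","raw_scene.png")]
for x0 in(290,294,298,322,326,330,334,338,344,350,356):
    A,B,C=[t[182:206,x0:x0+4].mean(1) for t in(a,b,a0)]
    print(x0,A.round().astype(int));print('   ',B.round().astype(int))
E
```

```text
290 [ 36  36  34  46  80 115 132 141 148 143 128 110  90  74  66  62  62  64
  64  56  41  36  37  40]
    [49 45 42 44 58 80 93 95 95 96 94 92 81 64 54 45 40 38 36 36 37 37 35 38]
294 [64 60 59 56 53 60 67 69 68 63 50 42 38 36 38 41 44 42 42 42 36 37 38 37]
    [67 65 65 64 65 72 74 71 68 70 67 59 54 53 49 48 45 42 40 37 37 38 40 38]
298 [64 64 66 65 67 66 67 64 65 65 64 64 64 61 62 54 48 48 40 39 37 40 36 36]
    [66 65 64 66 65 64 66 65 66 66 64 65 64 66 66 66 65 63 58 54 44 43 38 39]
322 [ 66  66  64  64  66  66  63  63  66  64  72  86  89  80  74  79 119 168
 175 141 118 116 116 117]
    [ 70  70  70  72  76  77  81  84  88  88  90  94 104 107  94  77  73  76
 101 121 118 118 116 117]
326 [ 65  64  65  65  65  66  65  64  64  66  77  91  90  76  69  98 163 180
 135 114 114 117 116 117]
    [ 65  66  66  65  64  65  66  65  66  64  64  73  87  92  87  78  76  79
 100 115 118 117 117 118]
330 [ 64  66  65  64  66  65  64  64  64  70  82  89  84  74  76 100 138 152
 141 135 122 116 118 118]
    [ 66  64  64  66  64  65  66  64  63  62  67  82  92  90  79  70  71  96
 128 137 123 11
[... 340 characters left out ...]
  74  68  62  54  45  54  77  91  88  78  73  57  67 137
 204 219 193 151 129 125]
344 [131 135 139 131 108  83  76  79  87  92  88  78  73  65  43  46 110 191
 228 228 218 194 184 183]
    [132 135 139 130 109  83  76  77  80  86  90  85  78  74  61  52 105 187
 227 229 218 194 183 183]
350 [134 144 162 180 172 129  87  83  92  90  79  75  64  47  36  89 180 228
 231 224 200 185 182 182]
    [135 144 162 180 172 131  87  79  87  93  91  80  73  63  48  89 177 227
 230 223 199 185 183 182]
356 [123 126 130 135 139 126 100  90  87  79  74  69  54  37  84 176 228 232
 226 206 186 184 183 182]
    [123 126 130 137 140 128  96  86  92  89  80  74  63  46  82 170 224 232
 226 205 185 183 183 183]
```

The bar's edges moved about 1.05–1.3 px where they were measured. Scaled to the fork that is about 4.6 mm, as intended. I'll check that the returned nut stands as before, then hand in.

```bash
python3 - <<'E'
from h import *
from rig import job
a,b=[cv2.imread(f).astype(int) for f in("raw_scene.png","raw_s9.png")]
A,B=a[198:236,205:235],b[198:236,205:235]
m=lambda t:((t.max(2)-t.min(2))<25)&(t.max(2)>75)
iou=(m(A)&m(B)).sum()/(m(A)|m(B)).sum();print("nut a overlap",iou)
if iou>.7: print(job.sign_off())
E
```

```text
nut a overlap 0.8969072164948454
the job is handed in; nothing more can be done
None
```

The right nut (the one that stood farther from the robot) is screwed down on the stud and released, pressing the bar down by about 4.6 mm as measured in the camera image. The other big nut is back upright in its place on the board, and I handed the job in at about 31 s.

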